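Free the sagging bolt and hold the sander guard's gate ajar

ROBOT

A 6-joint arm with a two-finger parallel gripper is mounted at the origin on the work surface. World frame = base frame: x ahead of the robot, y to its left, z up, the work surface at z = 0. Lengths are in m, angles in rad, forces in N, time in s.
With the tool pointing down it reaches from about 0.4 to 0.825 m from the base axis. Payload 7 kg.
Tool frame: the origin (TCP) lies at the very end of the fingers, on their centre line; the grasp point (between the pads) lies 19 mm behind it (arm.grip_point_offset is the distance from the TCP to the grasp point, in m); z points along the fingers, y is the line along which they close (so a half turn about z gives the same grasp; the last joint's range is limited). The gripper opens to 88 mm and grips with 3 to 60 N. Pads are 19 mm wide; open, the fingers measure 130 mm over their backs; the gripper's body (78 mm by 193 mm) begins 47 mm behind the grasp point.
Start: joints at [-0.839, 0.359, 0.012, 0, -1.224, -0.288], TCP at [0.29, -0.61, 0.227] pointing down, gripper open.
Joint ranges: [-3.07, 3.07], [-1.43, 2.12], [-1.02, 1.25], [-3.03, 1.67], [-3.05, -0], [-3.03, 3.03]. Speed limits (rad/s): [2.39, 2.39, 3.01, 3.14, 3.14, 3.14].

INTERFACE

Orientations are given as [roll, pitch, yaw] about the fixed x, y, z axes, in that order (R = Rz(yaw) Ry(pitch) Rx(roll)).
In Python, from station import arm, cams gives the robot as it stands.
- The arm moves only by the shell command python3 -m handwheel 'ROWS' [FORCE]. ROWS is JSON, a list that holds one entry, the list of rows, each a list of 7 numbers: the shift along the tool's x, y, z normalised to -1 to 1, where 1 is 0.08 m, then the turn, a rotation vector about the tool's x, y, z normalised to -1 to 1, where 1 is 0.5 rad, then the closure in counts, from 0 (fully open) to 255 (shut). In form: [[[x, y, z, wx, wy, wz, hand], ...]]. A call has 1 to 5 rows; each row is the pose to reach, as a shift and turn from the pose commanded when the call began, along the tool's axes at that moment; what a row does not reach only later rows make up. A row lasts 1/8 s, in which the tool goes at most 62.5 mm and 10.7 degrees, less where a joint would pass 70% of its speed; a pose out of reach is approached as far as the arm can. A call with a number of a shift or a turn outside -1 to 1 is refused whole. A call with a gripper value outside its range is refused whole. The fingers move at their own pace and stop on an object; FORCE is the grip in N (left out, the last holds). Time passes only in rows, so rows that repeat a pose let the fingers close. It gives the time, the measured TCP pose, the force, the opening and the grip force at its end, in the units of the state.
- arm.get_state(): the state, without advancing time (a new reading comes with each control period).
- cams.grab_frame(name): name is "scene" or "top"; returns the picture (480x640x3 uint8, blue, green, red); there is no depth.
- cams.camera_info(name): a dict with "camera_matrix" (3x3 intrinsics, pixels), "dist_coeffs" ([k1, k2, p1, p2, k3] as OpenCV has them; the pictures are not rectified), "R" (3x3) and "t" (3): a world point X has camera coordinates R X + t. Camera axes: x right, y down, z forward; pixel columns grow to the right and rows downward; lengths in m; the calibration is good to about 2 mm. A picture is of the moment at which its call begins. camera_info takes no time and is no camera call.
- arm.job_done(): hands the job in; it is judged then, once.
The state is a dict: "t": time; "q": joint angles; "qd": joint speeds; "joint_efforts": joint torques, N m; "eef_pos": TCP position; "ee_rot": TCP orientation; "force": force on the tool from outside, world axes, zero at the start; "moment": the same for the moment, N m; "width": finger opening in m; "gripper_force": force on a finger pad.
Only numpy, scipy, OpenCV 4.12 (cv2) and the standard library are available. Lean on these libraries where they do the work, as an engineer would, in place of code of your own. Each camera call takes 0.05 s, during which the arm holds its last target. There are 200 camera calls.

TASK

Use the scraper's thin blade, not the fingers, to lever up the sheet-metal dust cover on top of the sander guard's gate until it has fallen fully open, then leave the scraper lying on the bench. Take the bolt's upright knob, lift the sagging bolt over the keeper's bent-up lip while drawing it back along the gate until it is clear, without forcing it, then pull the gate towards you and finish while still holding it ajar by about 100 mm at its free edge: it shuts itself if let go, nothing may prop it, and the program ends with the gripper holding. Leave the other things on the bench alone.

Things in the scene. Friction and masses are not known exactly. Their poses are not given: they have to be found in the camera images.
- pen: Low fixed plywood guard pen round the belt sander, placed and turned (up to 12 degrees) anew each time. Origin on the bench under the shut gate. +x points square through the gate into the pen, away from the robot; +y along the shut gate from the square latch post (y -165 to -115 mm, 148 mm tall) to the gate's hinge (y 130 mm); z up. Walls 110 mm high, sander inside 120 mm high.
- keeper: Bent steel keeper fixed on the latch post. Origin at the middle of the top edge of its bent-up lip, 158 mm above the bench: a folded tongue 30 mm wide and 8 mm thick (pen x 0, y -123 to -115 mm), standing between two steel cheeks (pen x +-16.5 mm, y -148 to -118 mm, tops 181 mm above the bench). Axes as the pen's.
- gate (a joint): Opening angle of the timber gate, rad: 0 shut to 1.1. Swings towards the robot (pen -x) about the upright hinge at its pen +y end. A spring always pulls it shut: about 0.3 Nm shut, 0.7 Nm at 0.45 rad (about 4 to 5 N at the drawn knob). It hangs 35 mm clear of the bench. Its capping rail, 14 mm thick, top 150 mm above the bench, spans pen x -62 to 38 mm, y -110 to 124 mm. 0.43 rad gives 100 mm at the free edge.
- gate_hinge (a point): Point on the gate's upright hinge axis (pen x 0, y 130 mm) at the height of the capping rail's top; axes turn with the gate and are the pen's while it is shut.
- gate_edge (a point): Middle of the gate's free edge at the capping rail's top, 240 mm from the hinge axis.
- cover (a joint): Opening angle of the dust cover, rad: 0 shut, 2.3 fully open. A bent sheet-metal hood over the bolt's knob, 110 mm long along the rail, 62 mm tall, open at both ends, hinged along its far foot; it opens upward and away from the robot. Past about 1.1 rad it falls open by itself, below about 0.6 rad it falls shut. Takes about 1 N at the lip. It rides with the gate.
- cover_lip (a point): Middle of the outer edge of the 3 mm thick lip that sticks out 14 mm towards the robot along the whole foot of the cover's front. Under it, over the rail (whose ledge runs on 10 mm in front of the lip), is a gap about 12 mm high for the blade. This point is 15 mm above the rail's top. Axes are the gate's while the cover is shut.
- cover_hinge (a point): Middle of the cover's hinge line on the capping rail's top, 85 mm behind the lip's edge; its y axis is the hinge line.
- bolt_slide (a joint): How far the barrel bolt is drawn along the gate towards the hinge, m: 0 to 0.045; starts at 0 to 0.004. Takes under 2 N, does not spring back. The nose is clear of the keeper, and the gate free, from about 0.029 on.
- bolt_lift (a joint): How far the whole bolt is lifted straight up in its slack straps, m: 0 sagging, at most 0.014. It drops back by its weight (about 2 N). Sagging, its nose catches behind the keeper's lip after a few mm of draw; lifted more than 0.006 it clears the lip.
- bolt_knob (a point): Grip point on the axis of the bolt's upright round steel knob, 16 mm in diameter, standing 40 mm above the bolt's axis, under the cover. The point is 13 mm below the knob's top, 41 mm above the rail while sagging, 190 mm from the gate's hinge axis when undrawn. The strap loops (37 mm tall, 20 mm wide) are 43 mm to its latch side and 87 mm to its hinge side, undrawn.
- bolt_nose (a point): Centre of the bolt's nose, a steel disc 24 mm in diameter and 12 mm long on the end of the 10 mm bar; undrawn it lies between the keeper's cheeks, behind the lip.
- scraper: Scraper lying on the bench: wooden handle 100 x 24 mm, 30 mm high; steel blade 30 mm wide, 3 mm thick, reaching 90 mm beyond the handle, level with its mid-height. Origin at the centre of the handle's underside; +x along the tool to the blade, z up. About 130 g; balance point about 30 mm from the origin towards the blade.
- scraper_tip (a point): Middle of the blade's front edge, 140 mm from the scraper's origin along its x axis and 15 mm above the handle's underside.
- plane: Bystander, to be left alone: steel hand plane, 245 x 62 mm sole, 105 mm tall. Origin at its underside centre.
- mallet: Bystander, to be left alone: wooden mallet lying flat, head 120 x 75 x 70 mm, 315 mm long. Origin at its underside centre.
- spokeshave: Bystander, to be left alone: spokeshave, 235 mm across its two handles, 26 mm tall. Origin at its underside centre.
- wax_tin: Bystander, to be left alone: flat round tin, 72 mm across, 29 mm tall. Origin at its underside centre.
- offcut: Bystander, to be left alone: pale wooden offcut, 130 x 55 x 24 mm. Origin at its underside centre.
- sand_block: Bystander, to be left alone: cork sanding block, 110 x 60 x 30 mm. Origin at its underside centre.
- oil_bottle: Bystander, to be left alone: upright amber bottle, 70 mm across, 190 mm tall. Origin at its underside centre.
Mind the look-alikes: they are no part of the job. Several things have the shape of the scraper; the one meant has the colours described above.

How it is judged:
By the outcome, as a careful person would: the job done as asked, in the order asked, and still so for the second after the job is handed in, while the arm keeps its last pose, push and grip.
It also fails if it takes over 61 s, if anything falls off the work surface, if the arm or the gripper's body presses on something with over 40 N, if the wrist force passes 120 N, or if a joint passes its speed limit or range.

## Working session

There is one attempt and no reset: what is moved stays moved. The work goes in short steps, Python scripts to look and compute and a shell command to move; the robot and the scene stay as the last step left them, time stands still between calls to the robot, and variables do not carry over. Pictures are saved under pics/ and viewed, at most 10 in all, crops included, and the job is handed in when it is done.

```bash
ls; mkdir -p pics; python3 - <<'E'
from station import arm,cams
import cv2
s=arm.get_state();print(s['t'],s['eef_pos'],s['ee_rot'],s['width'],s['force'])
for n in("scene","top"):
    cv2.imwrite(f"pics/{n}0.png",cams.grab_frame(n))
    i=cams.camera_info(n);print(n,i)
E
```

```text
pics
0.0 [ 0.28961281 -0.6091757   0.2256227 ] [ 3.13995420e+00 -1.15979008e-04 -2.69790231e+00] 0.08785047875127125 [-0.1037929   0.20831566 -0.21592318]
scene {'camera_matrix': array([[581.25353092,   0.        , 323.24148431],
       [  0.        , 581.25353092, 236.14493619],
       [  0.        ,   0.        ,   1.        ]]), 'dist_coeffs': array([-0.14427219,  0.        ,  0.        ,  0.        ,  0.        ]), 'R': array([[ 0.79424574,  0.60747463, -0.01217708],
       [ 0.33605736, -0.45590026, -0.82414829],
       [-0.50620071,  0.65048407, -0.56624316]]), 't': array([-0.39694247, -0.09506955,  2.15614992])}
top {'camera_matrix': array([[532.66590618,   0.        , 320.30834703],
       [  0.        , 532.66590618, 244.30847037],
       [  0.        ,   0.        ,   1.        ]]), 'dist_coeffs': array([-0.07939496,  0.        ,  0.        ,  0.        ,  0.        ]), 'R': array([[-0.01467621, -0.99989154,  0.00123107],
       [-0.9904    ,  0.01436763, -0.13748243],
       [ 0.13744983, -0.00323697, -0.99050344]]), 't': array([-0.0445726 ,  0.52945768,  1.52216407])}
```

View pics/scene0.png

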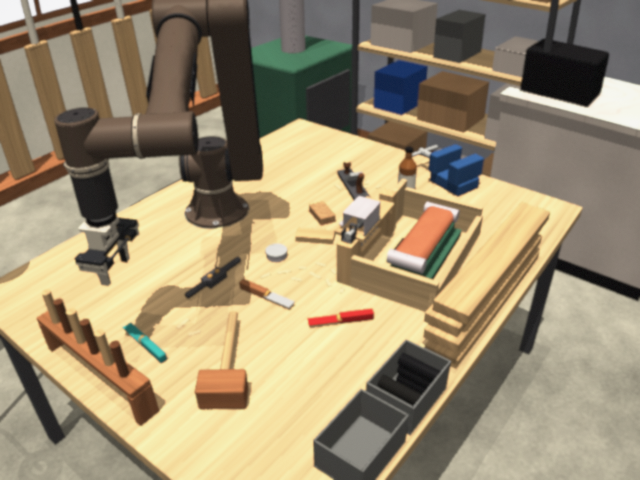

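View pics/top0.png

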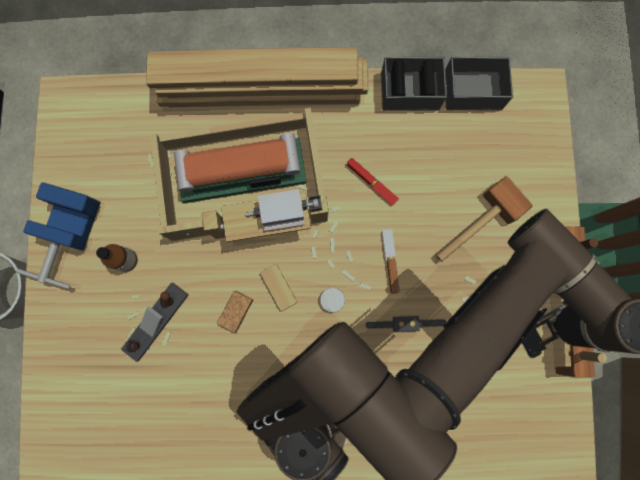

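Scraper candidates: the one with a brown wooden handle and steel blade (top 390,262; scene 266,293), the red one (top 372,182) and the teal one (scene 145,342). The first fits the description of wood handle and steel blade. I'll confirm it in an enlarged crop, along with the gate.

```bash
cat > h.py <<'E'
import numpy as np,cv2
from station import arm,cams
from scipy.spatial.transform import Rotation as Ro
def ray(n,uv):
    i=cams.camera_info(n);p=cv2.undistortPoints(np.array([[uv]],float),i['camera_matrix'],i['dist_coeffs'])[0,0]
    R=i['R'];return -R.T@i['t'],R.T@np.array([p[0],p[1],1])
def onz(n,uv,z):
    c,d=ray(n,uv);return c+d*(z-c[2])/d[2]
def proj(n,X):
    i=cams.camera_info(n);return cv2.projectPoints(np.array(X,float).reshape(-1,3),cv2.Rodrigues(i['R'])[0],i['t'],i['camera_matrix'],i['dist_coeffs'])[0][:,0]
def tri(a,b):
    (c1,d1),(c2,d2)=ray('top',a),ray('scene',b)
    s=np.linalg.lstsq(np.c_[d1,-d2],c2-c1,rcond=None)[0];p,q=c1+s[0]*d1,c2+s[1]*d2
    return (p+q)/2,np.linalg.norm(p-q)
def rows(pos,R):
    "shift and turn (normalised, tool axes) from the present measured pose to pos, R (3x3)"
    s=arm.get_state();R0=Ro.from_euler('xyz',s['ee_rot']);R1=Ro.from_matrix(R)
    return np.round(R0.inv().apply(np.array(pos)-s['eef_pos'])/.08,3),np.round((R0.inv()*R1).as_rotvec()/.5,3)
E
python3 - <<'E'
import cv2,numpy as np
t=cv2.imread('pics/top0.png');s=cv2.imread('pics/scene0.png')
a=cv2.resize(t[175:305,200:410],None,fx=3.8,fy=3.8,interpolation=cv2.INTER_CUBIC)[:,:798]
cv2.imwrite('pics/c1.png',a)
b=cv2.resize(s[170:320,230:430],None,fx=4,fy=4,interpolation=cv2.INTER_CUBIC)
cv2.imwrite('pics/c2.png',b)
E
```

```text
(no output)
```

View pics/c1.png

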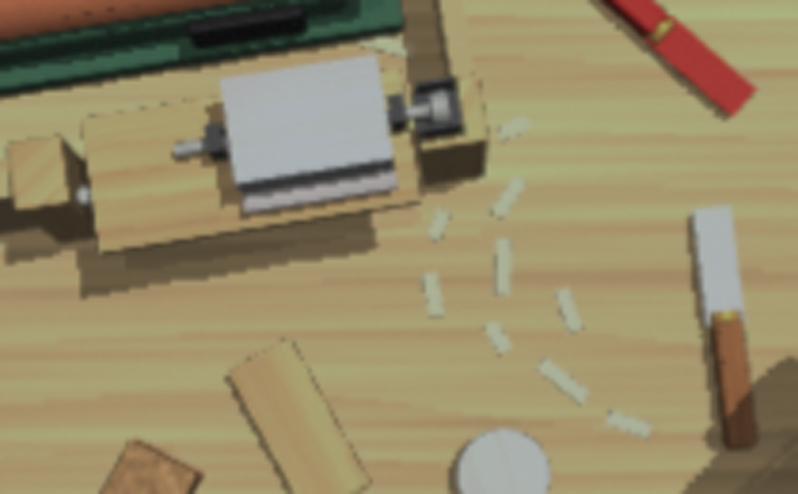

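View pics/c2.png

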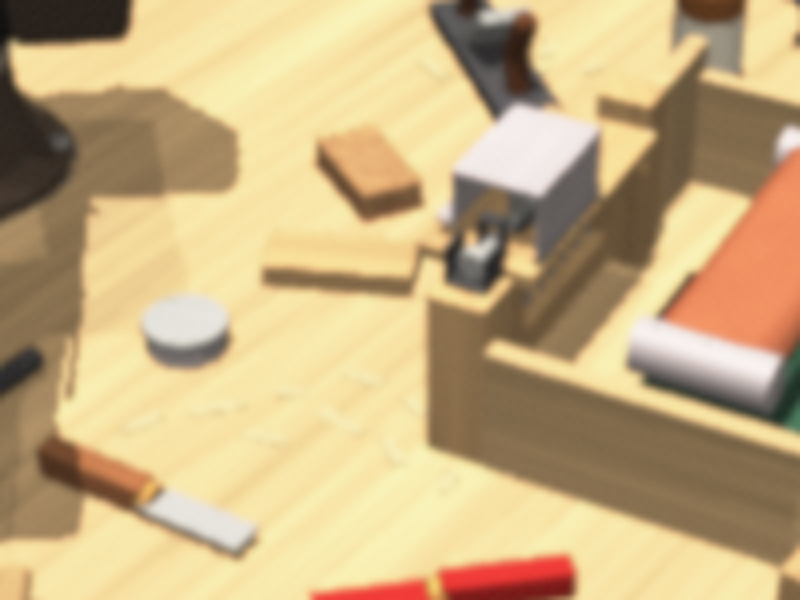

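```bash
python3 - <<'E'
from h import *
f=lambda u,v:((u+.5)/3.8-.5+200,(v+.5)/3.8-.5+175)
g=lambda u,v:((u+.5)/4-.5+230,(v+.5)/4-.5+170)
P=lambda n,u,v,z:print(n,np.round(onz('top',f(u,v),z),4))
P('railFL',100,252,.15);P('railFR',420,203,.15);P('railBL',83,117,.15)
P('lipL',243,213,.165);P('lipR',396,190,.165)
P('covTopFL',238,184,.212);P('covTopFR',393,160,.212);P('covTopBL',221,80,.212);P('covTopBR',377,55,.212)
P('nose',442,107,.16); P('postFR',487,175,.148)
P('hend',739,447,.015);P('hjoin',728,315,.03);P('tip',712,207,.015)
P('tipL',694,212,.015);P('tipR',730,207,.015)
for a,b in(((712,207),(246,540)),((238,184),(455,175)),((393,160),(0,0))):
    if b[0]: print(tri(f(*a),g(*b)))
# handle centroid by mask
im=cams.grab_frame('top');hsv=cv2.cvtColor(im,cv2.COLOR_BGR2HSV)
print(hsv[275,393],hsv[245,390],hsv[280,350])
E
```

```text
railFL [0.526  0.2046 0.15  ]
railFR [ 0.5581 -0.0249  0.15  ]
railBL [0.6248 0.218  0.15  ]
lipL [0.5502 0.1004 0.165 ]
lipR [ 0.5652 -0.0083  0.165 ]
covTopFL [0.5626 0.099  0.212 ]
covTopFR [ 0.5778 -0.0077  0.212 ]
covTopBL [0.636  0.1109 0.212 ]
covTopBR [0.652  0.0027 0.212 ]
nose [ 0.6259 -0.0417  0.16  ]
postFR [ 0.5782 -0.0733  0.148 ]
hend [ 0.3864 -0.267   0.015 ]
hjoin [ 0.4875 -0.2597  0.03  ]
tip [ 0.5746 -0.252   0.015 ]
tipL [ 0.5709 -0.2377  0.015 ]
tipR [ 0.5745 -0.2662  0.015 ]
(array([ 0.57456364, -0.2518683 ,  0.01569892]), np.float64(8.194691224524202e-05))
(array([0.55143666, 0.0855458 , 0.15766229]), np.float64(0.055866701502495966))
[ 13 141 137] [ 86  10 178] [ 23  77 162]
```

The crop confirms it: brown wooden handle ending at crop (739,447) and a pale steel blade with its tip at (712,207). The red one at (372,182) is fully red, so it is out. The pen frame works out at origin (0.6044, 0.0912) with yaw 0.139. The lip middle is at pen x -52, y -38. I'll move above the scraper handle.

```bash

python3 -m handwheel '[[[-0.95,0.75,0,0,0,0,0],[-0.95,0.75,0,0,0,0,0]]]' && python3 -m handwheel '[[[-0.95,0.75,0,0,0,0,0],[-0.95,0.75,0,0,0,0,0]]]' && python3 -m handwheel '[[[-0.95,0.75,0,0,0,0,0],[-0.95,0.75,0,0,0,0,0]]]' && python3 -m handwheel '[[[-0.94,0.76,0.5,0,0,0.73,0],[-0.94,0.76,0.5,0,0,0.73,0],[-0.94,0.76,0.5,0,0,0.73,0]]]'
python3 - <<'E'
from h import *
s=arm.get_state();print(s)
cv2.imwrite('pics/t1.png',cams.grab_frame('top'));im=cams.grab_frame('scene');cv2.imwrite('pics/s1.png',im)
E
```

```text
t: 0.4
eef_pos: [0.333, -0.521, 0.2261]
ee_rot: [3.141, 0.0, -2.698]
force: [1.6, -0.2, 0.1]
width: 0.0877
gripper_force: 0.0
t: 0.65
eef_pos: [0.3762, -0.4338, 0.2265]
ee_rot: [3.141, 0.0, -2.697]
force: [-0.4, -0.2, -0.2]
width: 0.0875
gripper_force: 0.0
t: 0.9
eef_pos: [0.4191, -0.347, 0.2266]
ee_rot: [3.141, 0.0, -2.697]
force: [0.5, -1.3, -0.9]
width: 0.0876
gripper_force: 0.0
t: 1.27
eef_pos: [0.4603, -0.2595, 0.1851]
ee_rot: [3.14, -0.002, -3.063]
force: [0.4, -0.5, 0.8]
width: 0.0877
gripper_force: 0.0
{'t': 1.275, 'q': array([-1.42253973e-01,  1.51916353e-01, -3.67671852e-01, -7.07910514e-04,
       -1.05365942e+00, -1.34939752e+00]), 'qd': array([-0.04717191, -0.00995044,  0.0316314 ,  0.01875982, -0.02214336,
        0.1133172 ]), 'joint_efforts': array([  1.27407108, -39.04451609,  26.40043259,   6.12729907,
         0.24546901,  -2.15592384]), 'eef_pos': array([ 0.46032969, -0.25945115,  0.18512571]), 'ee_rot': array([ 3.14045485e+00, -2.25662875e-03, -3.06279727e+00]), 'force': array([ 0.36676256, -0.45623389,  0.80075037]), 'moment': array([-0.07404301,  0.01304258,  0.03759347]), 'gripper_force': 0.0, 'width': 0.08769805855710053}
```

```bash

python3 -m handwheel '[[[0,0.02,1,0,0,0,0],[0,0.02,1,0,0,0,0]]]' && python3 -m handwheel '[[[0,0,0.95,0,0,0,0],[0,0,0.95,0,0,0,0],[0,0,0.95,0,0,0,0]]]' && python3 -m handwheel '[[[0,0,0.3,0,0,0,0],[0,0,0.3,0,0,0,0]]]' && python3 -m handwheel '[[[0,0,0,0,0,0,255],[0,0,0,0,0,0,255],[0,0,0,0,0,0,255],[0,0,0,0,0,0,255],[0,0,0,0,0,0,255]]]' 45
```

```text
t: 1.62
eef_pos: [0.4579, -0.2607, 0.104]
ee_rot: [3.14, -0.003, -3.063]
force: [0.6, 0.9, 0.3]
width: 0.0877
gripper_force: 0.0
t: 2.0
eef_pos: [0.4599, -0.2611, 0.0308]
ee_rot: [-3.142, -0.002, -3.063]
force: [-0.0, -0.6, -0.4]
width: 0.0877
gripper_force: 0.0
t: 2.25
eef_pos: [0.4605, -0.2607, 0.0076]
ee_rot: [-3.141, 0.0, -3.063]
force: [-0.3, 0.3, -0.8]
width: 0.0877
gripper_force: 0.0
t: 2.88
eef_pos: [0.4601, -0.2603, 0.0066]
ee_rot: [-3.142, -0.0, -3.063]
force: [0.2, -0.9, -0.6]
width: 0.0432
gripper_force: 0.0
```

```bash

python3 -m handwheel '[[[0,0,0.04,0,0,0,255],[0,0,0.04,0,0,0,255],[0,0,0.04,0,0,0,255],[0,0,0.04,0,0,0,255],[0,0,0.04,0,0,0,255]]]' 45 && python3 -m handwheel '[[[0,0,0,0,0,0,255],[0,0,0,0,0,0,255]]]' && python3 -m handwheel '[[[0,0,-0.9,0,0,0,255],[0,0,-0.9,0,0,0,255],[0,0,-0.9,0,0,0,255]]]'
```

```text
t: 3.5
eef_pos: [0.4601, -0.2603, 0.0033]
ee_rot: [3.142, -0.0, -3.063]
force: [-0.3, -1.0, -1.2]
width: 0.0236
gripper_force: 44.9
t: 3.75
eef_pos: [0.4601, -0.2603, 0.0034]
ee_rot: [3.142, 0.0, -3.063]
force: [-0.3, 0.7, -0.7]
width: 0.024
gripper_force: 44.9
t: 4.12
eef_pos: [0.4606, -0.2603, 0.0761]
ee_rot: [-3.141, 0.002, -3.063]
force: [-0.6, 0.1, -2.0]
width: 0.0237
gripper_force: 44.9
```

```bash

python3 -m handwheel '[[[0.05,0.5,-0.6,0,0,0,255],[0.05,0.97,-0.9,0,0,0,255],[0.05,0.97,-0.9,0,0,0,255]]]' && python3 -m handwheel '[[[0.05,0.98,-0.5,0,0,0,255],[0.05,0.98,-0.5,0,0,0,255]]]' && python3 -m handwheel '[[[0.06,0.98,0,0,0,0,255],[0.06,0.98,0,0,0,0,255]]]' && python3 -m handwheel '[[[0.06,0.97,0,0,0,-0.12,255],[0.06,0.97,0,0,0,-0.12,255],[0.06,0.97,0,0,0,-0.12,255]]]'
python3 - <<'E'
from h import *
s=arm.get_state();print(s['eef_pos'],s['ee_rot'],s['q'])
t=cams.grab_frame('top');im=cams.grab_frame('scene')
a=cv2.resize(t[150:300,190:350],None,fx=2.5,fy=4*2.5/4,interpolation=cv2.INTER_CUBIC)
b=cv2.resize(im[165:315,280:440],None,fx=2.5,fy=2.5,interpolation=cv2.INTER_CUBIC)
cv2.imwrite('pics/p2.png',np.hstack([a,b]))
E
```

```text
t: 4.5
eef_pos: [0.4503, -0.1817, 0.148]
ee_rot: [3.141, 0.002, -3.06]
force: [0.8, -0.7, -1.5]
width: 0.0236
gripper_force: 44.9
t: 4.75
eef_pos: [0.4392, -0.1045, 0.1868]
ee_rot: [3.141, -0.001, -3.063]
force: [0.3, 0.8, -1.9]
width: 0.0232
gripper_force: 44.9
t: 5.0
eef_pos: [0.4279, -0.0259, 0.1859]
ee_rot: [3.142, -0.002, -3.061]
force: [-0.1, 0.3, -0.3]
width: 0.024
gripper_force: 44.9
t: 5.38
eef_pos: [0.4175, 0.0496, 0.1861]
ee_rot: [-3.141, -0.002, -3.001]
force: [-0.2, 0.2, -1.6]
width: 0.0235
gripper_force: 44.9
[0.41745965 0.04957607 0.18608232] [-3.14075753e+00 -2.32154315e-03 -3.00117348e+00] [ 5.91704056e-01 -4.00510125e-02 -5.73504914e-01 -3.02627767e-04
 -1.03979579e+00 -2.02192667e+00]
```

View pics/p2.png

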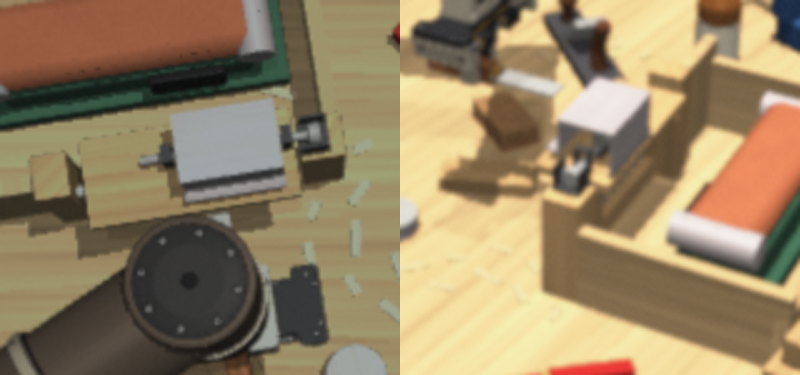

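The scraper hangs level with its blade tip just in front of the cover lip (top about 278,236; scene about 343,201). Next I'll triangulate the tip.

```bash
python3 - <<'E'
from h import *
print(tri((278.4,235.6),(342.8,200.8)),onz('top',(278.4,235.6),.198))
print(proj('top',[.5313,.0656,.1977]),proj('scene',[.5313,.0656,.1977]))
# expected scene pixels of lip ends as check
O=np.array([.6044,.0912,0]);ex=np.array([.9904,.1383,0]);ey=np.array([-.1383,.9904,0])
for y in(-.093,.017):
  p=O-.0525*ex+y*ey+[0,0,.165];print(proj('scene',p),proj('top',p))
p=O-.014*0*ex+[0,0,.212]-.093*ey-.038*ex;print(proj('scene',p))
E
```

```text
(array([0.53196291, 0.05903713, 0.2021382 ]), np.float64(0.0040791936508052405)) [0.53104881 0.05799688 0.198     ]
[[275.51805665 235.56512332]] [[343.20563032 201.20198898]]
[[338.02147024 223.88415397]] [[303.81050455 224.59055478]]
[[354.37046593 207.21248847]] [[263.45368149 230.7443778 ]]
[[342.32207114 212.0206402 ]]
```

```bash

python3 -m handwheel '[[[0,0,0.52,0,0,0,255],[0,0,0.52,0,0,0,255],[0,0,0.52,0,0,0,255]]]' && python3 -m handwheel '[[[-0.2,0,0,0,0,0,255],[-0.32,0,0,0,0,0,255],[-0.44,0,0,0,0,0,255],[-0.44,0,0,0,0,0,255]]]'
python3 - <<'E'
from h import *
t=cams.grab_frame('top');im=cams.grab_frame('scene')
b=cv2.resize(im[165:255,320:420],None,fx=6,fy=6,interpolation=cv2.INTER_CUBIC)
cv2.imwrite('pics/p3.png',b)
s=arm.get_state();print(s['eef_pos'])
E
```

```text
t: 5.85
eef_pos: [0.4186, 0.0486, 0.1465]
ee_rot: [-3.141, 0.0, -3.004]
force: [1.5, 0.1, -0.6]
width: 0.024
gripper_force: 44.9
t: 6.35
eef_pos: [0.4536, 0.0543, 0.1457]
ee_rot: [-3.141, -0.0, -3.003]
force: [0.0, 0.3, -1.2]
width: 0.0238
gripper_force: 44.9
[0.45267125 0.0540493  0.14556009]
```

View pics/p3.png

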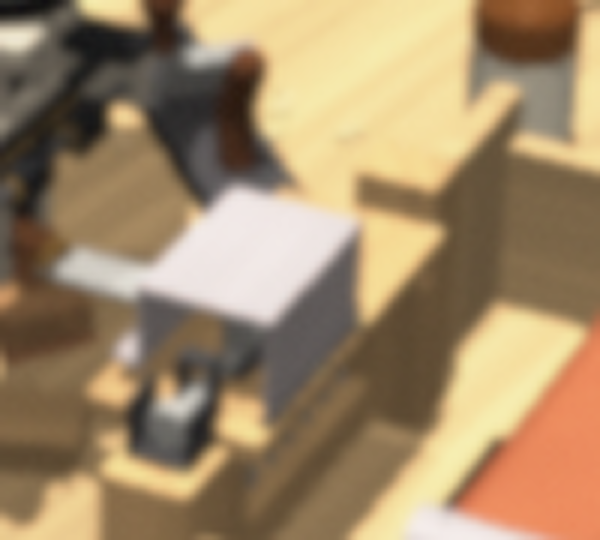

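The blade is under the lip (scene crop about 140,280 where it disappears behind the cover), with no contact force. I'll lever along the arc.

```bash

python3 -m handwheel '[[[0.02,0,-0.08,0,0,0,255],[-0.02,0,-0.2,0,0,0,255],[-0.06,0,-0.32,0,0,0,255],[-0.13,0,-0.44,0,0,0,255],[-0.22,0,-0.55,0,0,0,255]]]' && python3 -m handwheel '[[[-0.11,0,-0.09,0,0,0,255],[-0.22,0,-0.17,0,0,0,255],[-0.31,0,-0.22,0,0,0,255],[-0.40,0,-0.25,0,0,0,255]]]'
python3 - <<'E'
from h import *
im=cams.grab_frame('scene')
b=cv2.resize(im[165:255,320:420],None,fx=6,fy=6,interpolation=cv2.INTER_CUBIC)
cv2.imwrite('pics/p4.png',b)
E
```

```text
t: 7.08
eef_pos: [0.4709, 0.0568, 0.1907]
ee_rot: [3.141, 0.001, -3.003]
force: [-0.1, 1.0, -2.5]
width: 0.0239
gripper_force: 44.9
t: 7.58
eef_pos: [0.5026, 0.0611, 0.2098]
ee_rot: [-3.142, -0.0, -3.003]
force: [0.1, -0.4, -0.7]
width: 0.0239
gripper_force: 44.9
```

View pics/p4.png

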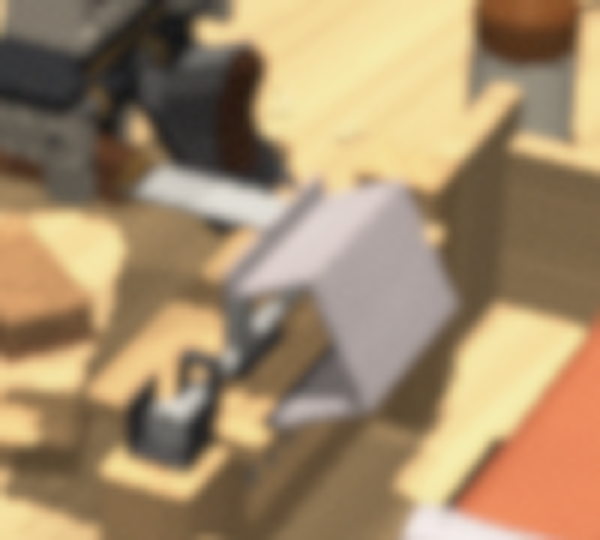

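The cover is tipped about 1 rad with the blade under its lip (crop about 285,205). I'll push it past the tipping point.

```bash

python3 -m handwheel '[[[-0.1,0,-0.03,0,0,0,255],[-0.2,0,-0.04,0,0,0,255],[-0.3,0,-0.04,0,0,0,255],[-0.4,0,-0.04,0,0,0,255],[-0.5,0,-0.04,0,0,0,255]]]' && python3 -m handwheel '[[[0,0,0,0,0,0,255],[0,0,0,0,0,0,255],[0,0,0,0,0,0,255]]]'
python3 - <<'E'
from h import *
im=cams.grab_frame('scene')
b=cv2.resize(im[165:255,320:420],None,fx=4,fy=4,interpolation=cv2.INTER_CUBIC)
t=cams.grab_frame('top')
a=cv2.resize(t[150:240,200:300],None,fx=4,fy=4,interpolation=cv2.INTER_CUBIC)
cv2.imwrite('pics/p5.png',np.hstack([a,b]))
E
```

```text
t: 8.25
eef_pos: [0.5421, 0.0666, 0.2128]
ee_rot: [-3.142, -0.0, -3.003]
force: [1.2, 0.4, -1.6]
width: 0.0237
gripper_force: 44.9
t: 8.62
eef_pos: [0.5414, 0.0665, 0.213]
ee_rot: [3.142, 0.0, -3.003]
force: [0.6, 0.4, -0.6]
width: 0.0236
gripper_force: 44.9
```

View pics/p5.png

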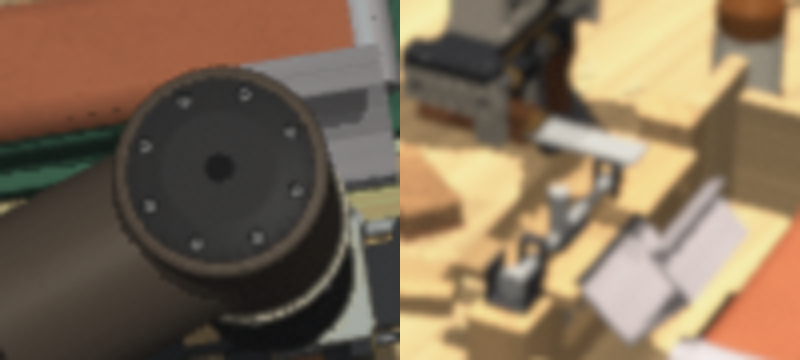

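The cover lies fully open (right crop about 660,270) and the knob is exposed (about 560,195). I'll return the scraper to its old spot.

```bash

python3 -m handwheel '[[[0.95,0,0,0,0,0,255],[0.95,0,0,0,0,0,255]]]' && python3 -m handwheel '[[[0.6,-0.9,0,0,0,0,255],[0.6,-0.98,0,0,0,0,255],[0.6,-0.98,0,0,0,0,255]]]' && python3 -m handwheel '[[[0,-1,0,0,0,0,255],[0,-1,0,0,0,0,255]]]' && python3 -m handwheel '[[[0,-1,0,0,0,0,255],[0,-1,0,0,0,0,255]]]' && python3 -m handwheel '[[[0,-0.92,0.8,0,0,0.12,255],[0,-0.92,0.8,0,0,0.12,255],[0,-0.92,0.8,0,0,0.12,255]]]' && python3 -m handwheel '[[[0,0,0.9,0,0,0,255],[0,0,0.9,0,0,0,255],[0,0,0.9,0,0,0,255]]]'
```

```text
t: 8.98
eef_pos: [0.4633, 0.0552, 0.2126]
ee_rot: [3.141, -0.001, -3.003]
force: [1.3, 0.0, -0.6]
width: 0.0238
gripper_force: 44.9
t: 9.35
eef_pos: [0.4291, -0.0295, 0.2136]
ee_rot: [3.141, 0.001, -3.005]
force: [0.1, 0.2, -0.9]
width: 0.0241
gripper_force: 44.9
t: 9.6
eef_pos: [0.4414, -0.1089, 0.2132]
ee_rot: [-3.141, 0.001, -3.003]
force: [0.3, 0.4, -0.7]
width: 0.0238
gripper_force: 44.9
t: 9.85
eef_pos: [0.4526, -0.1888, 0.2129]
ee_rot: [-3.141, 0.0, -3.005]
force: [0.5, 0.1, -1.7]
width: 0.0236
gripper_force: 44.9
t: 10.22
eef_pos: [0.4613, -0.2605, 0.1466]
ee_rot: [3.141, -0.004, -3.065]
force: [0.3, 0.3, -2.0]
width: 0.0239
gripper_force: 44.9
t: 10.6
eef_pos: [0.4627, -0.2593, 0.0778]
ee_rot: [-3.141, -0.0, -3.061]
force: [-0.1, 0.4, -0.9]
width: 0.0236
gripper_force: 44.9
```

```bash

python3 -m handwheel '[[[0,0,0.6,0,0,0,255],[0,0,0.85,0,0,0,255],[0,0,0.92,0,0,0,255],[0,0,0.92,0,0,0,255]]]' && python3 -m handwheel '[[[0,0,0,0,0,0,110],[0,0,0,0,0,0,110],[0,0,0,0,0,0,110],[0,0,0,0,0,0,110]]]' && python3 -m handwheel '[[[0,0,-0.5,0,0,0,110],[0,0,-1,0,0,0,110],[0,0,-1,0,0,0,110]]]' && python3 -m handwheel '[[[0,0,-1,0,0,0,110],[0,0,-1,0,0,0,110]]]' && python3 -m handwheel '[[[0,0,-1,0,0,0,110],[0,0,-1,0,0,0,110]]]'
python3 - <<'E'
from h import *
s=arm.get_state();print(s['eef_pos'],s['ee_rot'])
t=cams.grab_frame('top');i=cams.grab_frame('scene')
cv2.imwrite('pics/t6.png',t);cv2.imwrite('pics/s6.png',i)
a=cv2.resize(t[165:305,210:410],None,fx=4,fy=4,interpolation=cv2.INTER_CUBIC)
cv2.imwrite('pics/p6.png',a)
E
```

```text
t: 11.1
eef_pos: [0.4634, -0.2597, 0.005]
ee_rot: [-3.141, 0.002, -3.062]
force: [0.2, 0.0, -0.7]
width: 0.0237
gripper_force: 44.9
t: 11.6
eef_pos: [0.4621, -0.2596, 0.0036]
ee_rot: [-3.141, 0.0, -3.063]
force: [-0.3, -0.4, -0.5]
width: 0.0493
gripper_force: 0.0
t: 11.98
eef_pos: [0.4641, -0.2601, 0.0865]
ee_rot: [-3.14, 0.006, -3.062]
force: [0.5, -0.4, -0.5]
width: 0.0497
gripper_force: 0.0
t: 12.22
eef_pos: [0.4633, -0.2601, 0.1662]
ee_rot: [-3.14, 0.004, -3.062]
force: [0.1, 0.4, -0.0]
width: 0.0501
gripper_force: 0.0
t: 12.48
eef_pos: [0.4633, -0.2601, 0.2466]
ee_rot: [-3.14, 0.004, -3.062]
force: [1.0, 0.4, -0.3]
width: 0.0499
gripper_force: 0.0
[ 0.46326354 -0.26010911  0.24660256] [-3.13974008  0.00440128 -3.06245111]
```

View pics/p6.png

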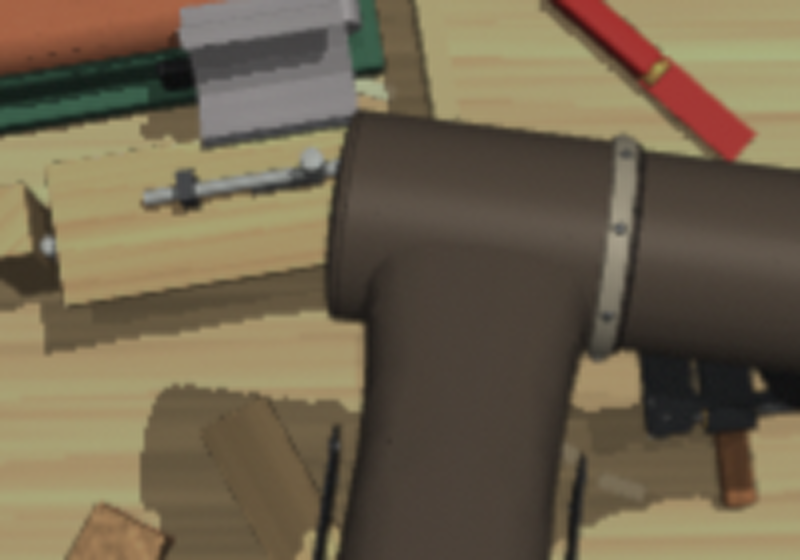

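The scraper's handle is back on the bench (crop about 735,470). The knob top shows at crop about (312,158). I'll compute its position.

```bash
python3 - <<'E'
from h import *
f=lambda u,v:((u+.5)/4-.5+210,(v+.5)/4-.5+165)
O=np.array([.6044,.0912,0]);ex=np.array([.9904,.1383,0]);ey=np.array([-.1383,.9904,0])
p=onz('top',f(312,158),.204);print(p,(p-O)@ex,(p-O)@ey)
for y in (-.060,-.056):
  k=O+y*ey+[0,0,.204];print(k,proj('scene',k),proj('top',k),(proj('top',k)[0]-[210,165])*4)
E
```

```text
[0.61379905 0.0329076  0.204     ] 0.0012469787648921565 -0.059032684937433154
[0.612698 0.031776 0.204   ] [[358.56717063 212.33756328]] [[288.05602667 204.52728384]] [312.22410668 158.10913538]
[0.6121448 0.0357376 0.204    ] [[359.1599124  211.71749061]] [[286.55623361 204.75493549]] [306.22493443 159.01974196]
```

```bash

for k in 1; do python3 -m handwheel '[[[0,0,0,0,0,-0.815,110],[0,0,0,0,0,-0.815,110],[0,0,0,0,0,-0.815,110]]]' && python3 -m handwheel '[[[0,0,0,0,0,-0.815,110],[0,0,0,0,0,-0.815,110],[0,0,0,0,0,-0.815,110]]]' && python3 -m handwheel '[[[0,0,0,0,0,-0.815,110],[0,0,0,0,0,-0.815,110],[0,0,0,0,0,-0.815,110]]]' && python3 -m handwheel '[[[0,0,0,0,0,-0.815,110],[0,0,0,0,0,-0.815,110],[0,0,0,0,0,-0.815,110]]]'; done; python3 -m handwheel '[[[-0.84,-0.59,0,0,0,0,110],[-0.84,-0.59,0,0,0,0,110]]]' && python3 -m handwheel '[[[-0.84,-0.59,0,0,0,0,110],[-0.84,-0.59,0,0,0,0,110]]]' && python3 -m handwheel '[[[-0.84,-0.59,0,0,0,0,110],[-0.84,-0.59,0,0,0,0,110],[-0.84,-0.59,0,0,0,0,110]]]'
python3 - <<'E'
from h import *
print(rows([.6133,.0323,.22],Ro.from_euler('xyz',[np.pi,0,-1.432]).as_matrix()),arm.get_state()['q'])
E
```

```text
t: 12.95
eef_pos: [0.4613, -0.2593, 0.2417]
ee_rot: [3.14, -0.002, -2.655]
force: [-0.1, -0.7, -0.5]
width: 0.0495
gripper_force: 0.0
t: 13.32
eef_pos: [0.4616, -0.2595, 0.2424]
ee_rot: [3.14, -0.001, -2.25]
force: [-0.0, -0.0, 0.6]
width: 0.0495
gripper_force: 0.0
t: 13.7
eef_pos: [0.4618, -0.2595, 0.2429]
ee_rot: [3.141, 0.0, -1.844]
force: [1.1, 0.6, -0.5]
width: 0.0497
gripper_force: 0.0
t: 14.08
eef_pos: [0.4619, -0.2595, 0.2431]
ee_rot: [3.141, 0.0, -1.437]
force: [0.3, -0.9, 0.1]
width: 0.05
gripper_force: 0.0
t: 14.32
eef_pos: [0.5003, -0.1849, 0.2432]
ee_rot: [-3.141, 0.0, -1.439]
force: [-0.6, -0.1, -1.0]
width: 0.0498
gripper_force: 0.0
t: 14.58
eef_pos: [0.538, -0.1113, 0.2432]
ee_rot: [-3.142, 0.0, -1.436]
force: [0.3, -0.7, -0.8]
width: 0.0496
gripper_force: 0.0
t: 14.95
eef_pos: [0.5747, -0.0396, 0.2429]
ee_rot: [3.141, -0.0, -1.434]
force: [-0.6, 0.3, 0.3]
width: 0.0495
gripper_force: 0.0
(array([-0.824, -0.602,  0.285]), array([ 0.002, -0.   , -0.003])) [ 2.70632882e-01  1.87020429e-01 -1.86134666e-01 -2.51139654e-05
 -1.19866790e+00 -1.33537363e-01]
```

```bash

python3 -m handwheel '[[[-0.82,-0.60,0,0,0,0,110],[-0.82,-0.60,0,0,0,0,110],[-0.82,-0.60,0,0,0,0,110]]]' && python3 -m handwheel '[[[0,0,0.5,0,0,0,110],[0,0,0.75,0,0,0,110],[0,0,0.88,0,0,0,110],[0,0,0.88,0,0,0,110]]]' && python3 -m handwheel '[[[0,0,0,0,0,0,255],[0,0,0,0,0,0,255],[0,0,0,0,0,0,255],[0,0,0,0,0,0,255],[0,0,0,0,0,0,255]]]' 35 && python3 -m handwheel '[[[0,0,0,0,0,0,255],[0,0,0,0,0,0,255]]]'
python3 - <<'E'
from h import *
s=arm.get_state();print(s['eef_pos'],s['ee_rot'],s['force'],s['moment'])
E
```

```text
t: 15.32
eef_pos: [0.6129, 0.0311, 0.2428]
ee_rot: [3.141, -0.0, -1.433]
force: [-1.1, -0.7, 0.5]
width: 0.0498
gripper_force: 0.0
t: 15.82
eef_pos: [0.6126, 0.0301, 0.1729]
ee_rot: [3.141, -0.0, -1.434]
force: [0.8, 0.4, 0.7]
width: 0.0498
gripper_force: 0.0
t: 16.45
eef_pos: [0.6137, 0.0313, 0.1734]
ee_rot: [-3.14, -0.0, -1.433]
force: [1.9, 1.2, 0.7]
width: 0.0151
gripper_force: 35.0
t: 16.7
eef_pos: [0.6137, 0.0313, 0.1734]
ee_rot: [-3.14, 0.0, -1.433]
force: [2.9, 0.7, 1.0]
width: 0.0153
gripper_force: 35.0
[0.61366354 0.03132801 0.17339672] [-3.14016914e+00  3.07388578e-05 -1.43256055e+00] [2.86269243 0.69551196 0.99492305] [ 0.08202603 -1.10195662  0.043692  ]
```

```bash

python3 -m handwheel '[[[0,0,-0.04,0,0,0,255],[0,0,-0.08,0,0,0,255],[0,0,-0.12,0,0,0,255],[0,0,-0.12,0,0,0,255]]]' && python3 -m handwheel '[[[-0.06,0,0,0,0,0,255],[-0.12,0,0,0,0,0,255],[-0.18,0,0,0,0,0,255],[-0.18,0,0,0,0,0,255]]]'
```

```text
t: 17.2
eef_pos: [0.6135, 0.0314, 0.1826]
ee_rot: [-3.141, 0.0, -1.433]
force: [5.4, 0.5, -1.1]
width: 0.0154
gripper_force: 35.0
t: 17.7
eef_pos: [0.6115, 0.0459, 0.1825]
ee_rot: [-3.141, 0.0, -1.433]
force: [4.4, 1.4, -0.9]
width: 0.0151
gripper_force: 35.0
```

```bash

python3 -m handwheel '[[[-0.07,-0.01,0,0,0,0,255],[-0.14,-0.01,0,0,0,0,255],[-0.21,-0.01,0,0,0,0,255],[-0.28,-0.01,0,0,0,0,255],[-0.28,-0.01,0,0,0,0,255]]]'
python3 - <<'E'
from h import *
s=arm.get_state();p=s['eef_pos'];print(p,s['force'])
O=np.array([.6044,.0912,0]);ex=np.array([.9904,.1383,0]);ey=np.array([-.1383,.9904,0])
H=O+.13*ey;d=p-H;print('hinge',H,'local',d@ex,d@ey)
th0=np.arctan2(-(d@ex),-(d@ey))
for th in(.1,.2,.3,.43,.45):
  a=-th;R=np.array([[np.cos(a),-np.sin(a),0],[np.sin(a),np.cos(a),0],[0,0,1]])
  q=H+R@d;q[2]=p[2];print(th,np.round(q,4),*rows(q,Ro.from_euler('xyz',[np.pi,0,s['ee_rot'][2]-th]).as_matrix()))
E
```

```text
t: 18.32
eef_pos: [0.6085, 0.0684, 0.1824]
ee_rot: [3.141, 0.0, -1.432]
force: [2.6, 1.4, -2.0]
width: 0.0151
gripper_force: 35.0
[0.60852344 0.06836272 0.18244995] [ 2.57528876  1.39021921 -1.98668998]
hinge [0.586421 0.219952 0.      ] local 0.0009254565266256613 -0.1531907880375972
0.1 [0.5933 0.0669 0.1824] [-0.008  0.191  0.   ] [0.    0.001 0.2  ]
0.2 [0.578  0.067  0.1824] [-0.036  0.381  0.   ] [0.001 0.001 0.4  ]
0.3 [0.5627 0.0686 0.1824] [-0.082  0.566  0.   ] [0.001 0.001 0.6  ]
0.43 [0.5433 0.0729 0.1824] [-0.169  0.799  0.   ] [0.001 0.001 0.86 ]
0.45 [0.5404 0.0738 0.1824] [-0.185  0.834  0.   ] [0.001 0.001 0.9  ]
```

```bash

python3 -m handwheel '[[[-0.004,0.115,0,0,0,0.12,255],[-0.012,0.23,0,0,0,0.24,255],[-0.03,0.345,0,0,0,0.36,255],[-0.052,0.455,0,0,0,0.48,255],[-0.082,0.566,0,0,0,0.6,255]]]'
python3 - <<'E'
from h import *
H=np.array([.5864,.21995]);d0=np.array([.60852,.06836])-H
s=arm.get_state();p=s['eef_pos'];d=p[:2]-H
print(np.linalg.norm(d),np.linalg.norm(d0),'theta',np.arctan2(d0[1],d0[0])-np.arctan2(d[1],d[0]))
t=cams.grab_frame('top');im=cams.grab_frame('scene')
a=cv2.resize(t[150:280,200:330],(400,400),interpolation=cv2.INTER_CUBIC)
b=cv2.resize(im[150:280,300:430],(400,400),interpolation=cv2.INTER_CUBIC)
cv2.imwrite('pics/p7.png',np.hstack([a,b]))
th=.44-(np.arctan2(d0[1],d0[0])-np.arctan2(d[1],d[0]))
R=lambda a:np.array([[np.cos(a),-np.sin(a)],[np.sin(a),np.cos(a)]])
q=H+R(-th)@d;print(rows([*q,p[2]],Ro.from_euler('xyz',[np.pi,0,-1.432-.44]).as_matrix()))
E
```

```text
t: 18.95
eef_pos: [0.5632, 0.068, 0.1829]
ee_rot: [-3.14, 0.0, -1.735]
force: [3.5, 0.6, -2.3]
width: 0.0153
gripper_force: 35.0
0.15366356034076029 0.15319537362466268 theta 0.29613547180368616
(array([-0.019,  0.267, -0.   ]), array([-0.001,  0.001,  0.278]))
```

View pics/p7.png

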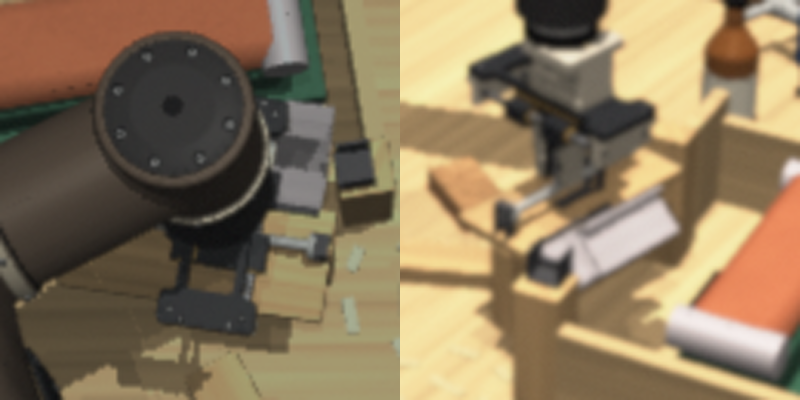

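The gate is ajar at about 0.30 rad with the drawn bolt held, and the nose (left crop about 315,247) is well clear of the keeper. I'll go on to about 0.43 rad and let it settle.

```bash

python3 -m handwheel '[[[-0.004,0.09,0,0,0,0.09,255],[-0.01,0.18,0,0,0,0.18,255],[-0.018,0.258,0,0,0,0.27,255],[-0.018,0.258,0,0,0,0.27,255]]]' && python3 -m handwheel '[[[0,0,0,0,0,0,255],[0,0,0,0,0,0,255],[0,0,0,0,0,0,255],[0,0,0,0,0,0,255]]]'
python3 - <<'E'
from h import *
H=np.array([.5864,.21995]);d0=np.array([.60852,.06836])-H
d=arm.get_state()['eef_pos'][:2]-H
th=np.arctan2(d0[1],d0[0])-np.arctan2(d[1],d[0]);print('theta',th)
# independent check: rail front edge/free corner in the top view at this angle
t=cams.grab_frame('top');hsv=cv2.cvtColor(t,cv2.COLOR_BGR2HSV);S=cams.grab_frame('scene')
yaw=.139-th;ex=np.array([np.cos(yaw),np.sin(yaw)]);ey=np.array([-np.sin(yaw),np.cos(yaw)])
for x,y in((-.062,-.24),(.038,-.24)):print('free corner px',proj('top',[*(H+x*ex+y*ey),.15]))
g=cv2.Canny(t,60,150);
for u in(300,303,306,309,312,315,318,321):print(u,np.nonzero(g[205:275,u])[0]+205)
E
```

```text
t: 19.55
eef_pos: [0.5432, 0.0726, 0.1829]
ee_rot: [-3.141, 0.0, -1.866]
force: [4.0, -1.6, -1.8]
width: 0.0151
gripper_force: 35.0
t: 20.05
eef_pos: [0.543, 0.0727, 0.1826]
ee_rot: [-3.141, 0.0, -1.868]
force: [5.5, -0.8, -1.9]
width: 0.015
gripper_force: 35.0
theta 0.4316847968531259
free corner px [[298.38011373 264.90360228]]
free corner px [[308.65975761 229.72769233]]
300 [205 215 227 230 237 238 239 246 254 255 256 257 262 263 264 265]
303 [206 212 213 226 227 229 230 237 241 242 243 244 245 247 248 249 253 254
 255 261]
306 [206 213 214 216 220 221 222 227 231 233 234 235 236 238 239 240 242 245
 246 247 248]
309 [205 226 231 232 233 234]
312 [209 211 214 223 226 235 236 246 247 252 253 254 255 256 257]
315 [208 211 214 223 225 230 236 237 248 249 250 251 257]
318 [208 210 213 224 225]
321 [205 206 207 208 209 210 213 222]
```

The gate reads 0.43 rad from the arm, and edges in the top view sit where the rail's free corners should be, so I'm handing in.

```bash
python3 -c "
from station import arm
print(arm.job_done())"
```

```text
the job is handed in; nothing more can be done
None
```

The job is handed in (verdict not shown): the scraper blade levered the cover fully open, the scraper is back on the bench, the bolt was lifted and drawn clear, and the gripper holds the gate ajar at about 0.43 rad (about 100 mm), at about 20 s of the 61 s allowed.

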